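# Hang the cooled sample pot on the weighing stand by its bail

### The arm

A 6-joint arm with a two-finger parallel gripper is mounted at the origin on the work surface; the furniture and walls round the work are solid. World frame = base frame: x ahead of the robot, y to its left, z up, the work surface at z = 0. Lengths are in m, angles in rad, forces in N, time in s.
With the tool pointing down it reaches from about 0.325 to 0.875 m from the base axis. Payload 4.4 kg.
Tool frame: the origin (TCP) lies midway between the tips of the shut fingers; the grasp point (between the pads) lies 19 mm behind it; z points along the fingers, y is the line along which they close (so a half turn about z gives the same grasp; the last joint's range is limited). The gripper opens to 85 mm and grips with 20 to 120 N. Pads are 22 mm wide; open, the fingers measure 114 mm over their backs; the gripper's body (76 mm by 85 mm) begins 54 mm behind the grasp point. The pads swing forward as they close: fully open they stand 13 mm farther back than shut.
Start: joints at [1.167, 0.207, 1.542, -0, 1.393, -0.15], TCP at [0.144, 0.557, 0.231] pointing down, gripper open.
Joint ranges: [-2.73, 2.73], [-0.86, 2.22], [0.23, 2.46], [-1.11, 4.25], [0.08, 2.63], [-2.82, 2.82]. Speed limits (rad/s): [2.79, 2.79, 3.14, 3.14, 3.14, 3.14].

### API

Orientations are given as a unit quaternion [w, x, y, z].
In Python, from plant import * gives the robot as it stands. The module is installed in compiled form; this text tells all that it offers.
- The arm moves only by the tool servo_tool, never from a script. Its argument "commands" is text: rows parted by semicolons, each of 7 numbers parted by spaces: the shift along the world's x, y, z in a scale on which 1.0 is 0.75 m, then the turn, a rotation vector about the world's x, y, z in parts of the range, where 1.0 means pi rad, then the opening, from 0 (shut) to 1 (fully open). A call has 1 to 12 rows; each row is the pose to reach, as a shift and turn from the pose commanded when the call began; what a row does not reach only later rows make up. A row lasts 1/10 s, in which the tool goes at most 50 mm and 8.59 degrees, less where a joint would pass 70% of its speed; a pose out of reach is approached as far as the arm can. Shift and turn numbers lie between -1 and 1, and a call with a number outside is refused. A call with a gripper value outside its range is refused whole. The fingers move at their own pace and stop on an object; "force" is the grip in N (left out, the last holds). Time passes only in rows, so rows that repeat a pose let the fingers close. It gives the time, the measured TCP pose, the force, the opening and the grip force at its end, in the units of the state.
- state(): the state, without advancing time (a new reading comes with each control period).
- snapshot(name): name is "scene" or "top"; returns the picture (420x560x3 uint8, red, green, blue); there is no depth.
- get_calibration(name): a dict with "fx", "fy", "cx", "cy" (pixels), "rvec" (rotation vector, rad) and "tvec" (3), from world to camera coordinates, as OpenCV has them. Camera axes: x right, y down, z forward; pixel columns grow to the right and rows downward; lengths in m; the calibration is good to about 2 mm. A picture is of the moment at which its call begins. get_calibration takes no time and is no camera call.
- hand_in(): hands the job in; it is judged then, once.
The state is a dict: "clock": time; "qpos": joint angles; "joint_vel": joint speeds; "effort": joint torques, N m; "tcp_pos": TCP position; "tcp_rot": TCP orientation; "wrist_force": force on the tool from outside, world axes, zero at the start; "wrist_torque": the same for the moment, N m; "opening": finger opening in m; "grip_force": force on a finger pad.
Only numpy, scipy, OpenCV 4.12 (cv2) and the standard library are available. Lean on these libraries where they do the work, as an engineer would, in place of code of your own. Each camera call takes 0.05 s, during which the arm holds its last target. There are 200 camera calls.

### The job

Weigh the sample pot that stands in the cooler: with the pot still standing in its well, raise its folded-down wire bail upright, then lift the pot out by the bail's grip, keeping it level, and hang it on the weighing stand so that the bail lies in the notches of both fork prongs. The balance is delicate: lower the pot gently until the fork carries it, without pushing down on the fork or dropping the pot onto it, then let go and leave the pot hanging still. Leave the other things on the worktop where they are.

Things in the scene. Friction and masses are not known exactly. Their poses are not given: they have to be found in the camera images.
- cooler: Dry-block cooler, fixed: white jacket 124 x 124 mm, 80 mm high, with a low grey control nose at its -x side and one round well (diameter 85 mm, 45 mm deep, floor 35 mm above the worktop) in the aluminium middle of its top. Origin under the well's centre, on the worktop; z up.
- pot: Loose lidded stainless sample pot, 80 mm in diameter (rim 84 mm), 70 mm high, small lid knob up to 86 mm; mass unknown, 0.3 to 0.6 kg. Starts standing in the cooler's well. Origin at the centre of its underside, z up its axis; x points to the side where the bail starts folded down; the bail's hinge line is parallel to y, 62 mm above the origin.
- bail (a joint): Angle of the pot's wire bail about its two side lugs, rad: 0 folded down level (a stop holds it there), 1.57 upright over the pot, 3.14 folded to the other side. It swings almost freely and falls back if let go. 4 mm wire, 100 mm wide between its legs, straight crown 90 mm from the hinge line; the straight part reaches 40 mm either side of the middle.
- bail_grip (a point): Centre of the black grip sleeve (12 mm in diameter, 28 mm long) in the middle of the bail's crown. y runs along the sleeve; x points away from the hinge line (level when folded, up when upright). Folded down, the sleeve lies 97 mm above the worktop, just outside the cooler's jacket, with 42 mm free between it and the pot's rim.
- stand: Weighing stand, fixed: grey base plate (x -55 to +135 mm, y -55 to +55 mm, 15 mm high), 16 mm column at x = +112 mm, 244 mm high, with a hand-clamped carriage that carries a level two-pronged fork pointing to -x. Origin on the worktop, directly under the middle between the fork's two notches; z up. The bail's crown belongs in both notches, parallel to y.
- notch_line (a point): A mark on the stand's base plate, 15 mm above the worktop, straight under the middle between the notches; axes as the stand's. The fork is 8 mm rod: prongs along x at y = -30 and +30 mm, tips at x = -23 mm, cross bar at x = +82 mm. Each has a V notch at x = 0, mouth 22 mm wide along x; tips and shanks stand 13 mm above the centre of a crown lying in the notch.
- fork (a joint): Travel of the stand's fork on its balance spring, m: about 0 unloaded, negative as it sinks, one third of a mm per newton, hard stop at -0.008. Above 10 N the balance is damaged. The carriage it hangs on was set by hand and its height is NOT measured: the centre of a crown lying in the unloaded notches is anywhere from 194 to 226 mm above the worktop.
- vial_a: Glass vial, 23 mm in diameter, 52 mm high, between cooler and stand; leave alone. Origin under its centre.
- vial_b: Second glass vial, same size, beside the first; leave alone. Origin under its centre.
- tip_box_a: Pipette tip box, 87 x 123 x 63 mm, at the right of the work; leave alone. Origin under its centre.

How it is judged:
On the way, in this order (a step that is already met when the one before it is completed fails the run):
1. the bail is raised upright while the pot still stands in the cooler's well (value of joint bail between 1.35 and 1.79 rad and z of pot in the frame of cooler below 0.043 m and horizontal distance between pot and cooler below 0.01 m), for 0.1 s.
2. the pot is lifted clear of the cooler (z of pot in the frame of cooler above 0.082 m), for 0.1 s.
At the end, for the whole second after the job is handed in: The released pot hangs still (under 30 mm/s) with the bail in both notches: grip within 5 mm of the notch line fore and aft and 12 mm of the middle sideways, crown parallel to the notch line within 0.15 rad, pot upright within 0.2 rad and clear of the base plate (contact force between pot and stand above 2 N and contact force between pot and the fingers below 0.1 N and x of bail_grip in the frame of stand between -0.005 and 0.005 m and y of bail_grip in the frame of stand between -0.012 and 0.012 m and height (world z) of bail_grip above 0.165 m and angle between the y axis of bail_grip and the y axis of stand, either way round below 0.15 rad and horizontal distance between pot and stand below 0.03 m and height (world z) of pot above 0.018 m and angle between pot's own z axis and vertical below 0.2 rad and linear speed of pot below 0.03 m/s); the robot touches nothing.
It fails at once if the balance is overloaded: the pot presses on the stand with more than 10 N (contact force between pot and stand above 10 N).
It fails at once if the robot pushes on the stand with more than 10 N (contact force between any of the arm, the fingers and stand above 10 N).
It fails at once if the pot is dropped or set down hard: out of the well, faster than 0.1 m/s while let go or while touching the stand ((z of pot in the frame of cooler above 0.05 m or horizontal distance between pot and cooler above 0.06 m) and (contact force between pot and the fingers below 0.1 N or contact force between pot and stand above 0.5 N) and linear speed of pot above 0.1 m/s).
It fails at once if the pot is tipped by more than 0.45 rad (angle between pot's own z axis and vertical above 0.45 rad).
It fails at once if another thing on the worktop is shifted by more than 20 mm (distance of any of vial_a, vial_b, tip_box_a from where it was at the start of the episode above 0.02 m).
It also fails if it takes over 70 s, if anything falls off the work surface, if the arm or the gripper's body presses on something with over 40 N, if the wrist force passes 120 N, or if a joint passes its speed limit or range.

## Working session

There is one attempt and no reset: what is moved stays moved. The work goes in short steps, Python scripts to look and compute and a tool call to move; the robot and the scene stay as the last step left them, time stands still between calls to the robot, and variables do not carry over. Pictures are saved under pics/ and viewed, at most 12 in all, crops included, and the job is handed in when it is done.

Besides the shell and the picture viewer there is one more tool, called after ">>>" as name(argument=value, ...) on one line, values as JSON. servo_tool: Moves the arm, as the interface text tells. Its arguments: {"type":"object","properties":{"commands":{"type":"string"},"force":{"type":"number"}},"required":["commands"]}

```bash
mkdir -p pics; cat > h.py <<'E'
import numpy as np, cv2
from plant import *
def cal(n):
    c=get_calibration(n); K=np.array([[c['fx'],0,c['cx']],[0,c['fy'],c['cy']],[0,0,1.]])
    return K,cv2.Rodrigues(np.array(c['rvec'],float))[0],np.array(c['tvec'],float).ravel()
def proj(n,p):
    K,R,t=cal(n); q=K@(R@np.asarray(p,float)+t); return q[:2]/q[2]
def ray(n,uv):
    K,R,t=cal(n); d=R.T@np.linalg.inv(K)@np.array([uv[0],uv[1],1.]); return -R.T@t,d
def onz(n,uv,z):
    o,d=ray(n,uv); return o+d*(z-o[2])/d[2]
def snap(n,f): 
    im=snapshot(n); cv2.imwrite('pics/'+f,im[:,:,::-1]); return im
E
python3 - <<'E'
from h import *
snap('scene','s1.png');snap('top','t1.png')
for n in('scene','top'):
    K,R,t=cal(n);print(n,K[0,0],-R.T@t,R.T[:,2])
s=state();print(s)
E
```

```text
scene 455.2619955929202 [ 1.0837381  -0.36781229  0.87921068] [-0.62953555  0.21093895 -0.74778991]
top 482.9533686548021 [ 0.32527584 -0.14290465  1.28813285] [ 0.12317507  0.00514334 -0.99237163]
{'clock': 0.1, 'qpos': array([ 1.16649412e+00,  2.07390235e-01,  1.54280618e+00, -1.02474808e-05,
        1.39352556e+00, -1.50480771e-01]), 'joint_vel': array([ 0.00126191, -0.00201332, -0.00514562,  0.00083992,  0.00038968,
       -0.00028294]), 'effort': array([-1.54579004e-03, -3.84096587e+01, -2.92546195e+01, -1.90374426e-04,
        4.90484046e-03,  8.39318801e-06]), 'tcp_pos': array([0.14411441, 0.55593521, 0.23021273]), 'tcp_rot': array([-2.86705809e-04,  1.26569343e-01,  9.91957191e-01, -1.02534477e-03]), 'wrist_force': array([ 0.27585592, -0.74486079,  0.49629245]), 'wrist_torque': array([ 0.04770317,  0.01114164, -0.01443978]), 'grip_force': 0.0, 'opening': 0.08569789733551322}
```

View pics/s1.png

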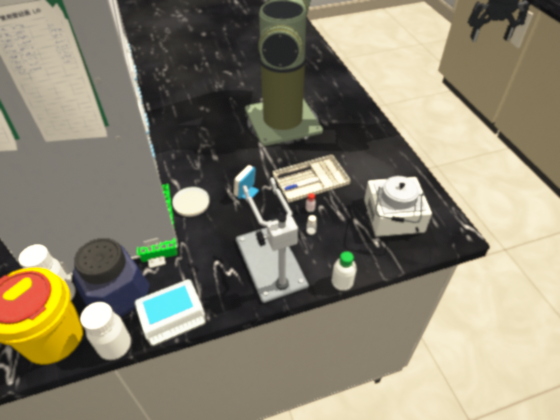

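View pics/t1.png

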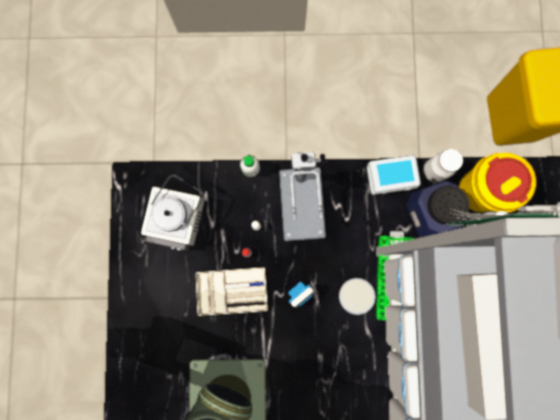

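The scene view shows the cooler with pot at about (400,200) and the stand at (275,240). In the top view the cooler is at (172,215) and the stand at (303,200). I'll enlarge these regions and add a world grid.

```bash
python3 - <<'E'
from h import *
for n in('scene','top'):
    for p in([0,0,0],[.5,0,0],[.5,.3,0],[.5,-.3,0],[.144,.557,.23]):print(n,p,proj(n,p).round())
s=cv2.imread('pics/s1.png');t=cv2.imread('pics/t1.png')
def crop(im,x,y,w,h,k): return cv2.resize(im[y:y+h,x:x+w],None,fx=k,fy=k,interpolation=cv2.INTER_CUBIC)
A=np.vstack([np.hstack([crop(s,350,160,100,75,4),crop(t,130,165,100,75,4)]),np.hstack([crop(s,225,165,100,75,4)[:300],crop(t,265,145,80,100,3)[:300,:240],np.zeros((300,160,3),np.uint8)])])
cv2.imwrite('pics/c1.png',A);print(A.shape)
E
```

```text
scene [0, 0, 0] [282. 120.]
scene [0.5, 0, 0] [348. 241.]
scene [0.5, 0.3, 0] [456. 211.]
scene [0.5, -0.3, 0] [228. 275.]
scene [0.144, 0.557, 0.23] [487.  44.]
top [0, 0, 0] [227. 397.]
top [0.5, 0, 0] [227. 204.]
top [0.5, 0.3, 0] [116. 206.]
top [0.5, -0.3, 0] [339. 203.]
top [0.144, 0.557, 0.23] [-45. 358.]
(600, 800, 3)
```

View pics/c1.png

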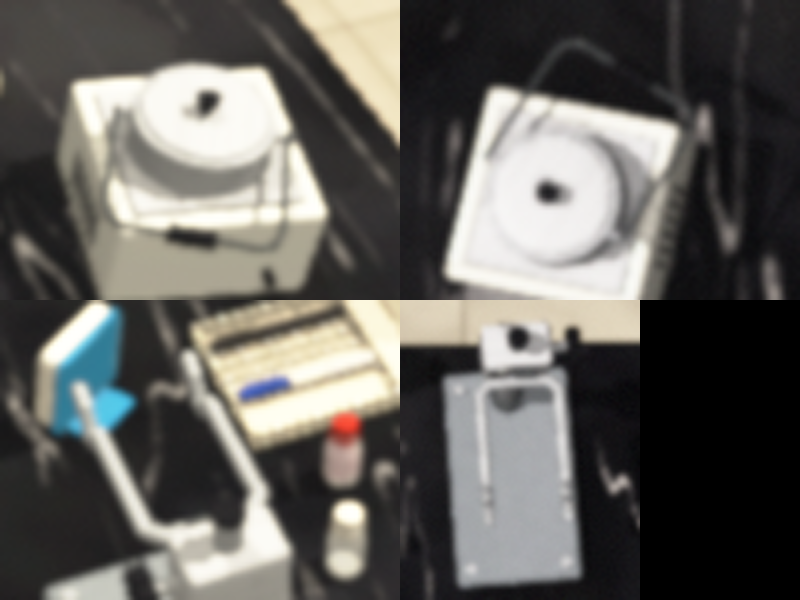

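The crop shows the bail folded toward +x/-y with its sleeve at scene (397.5,219.5) and top (188,185.5). The plate corners and notches are also visible, with the notches at about scene (245,188) and (273,187). I'll triangulate from these.

```bash
cat > m.py <<'E'
from h import *
from scipy.optimize import least_squares
T=lambda x,y:(130+(x-400)/4,165+y/4); S=lambda x,y:(350+x/4,160+y/4)
print('lid top',onz('top',T(556,200),.104),'scene',onz('scene',S(205,105),.104))
print('grip',onz('top',T(634,84),.097),'scene',onz('scene',S(190,238),.097))
cs=[onz('top',(265+(x-400)/3,145+(y-300)/3),.015) for x,y in((443,375),(567,368),(580,580),(458,587))]
cs=np.array(cs);print(cs.round(4))
e=(cs[0]-cs[3]+cs[1]-cs[2]);print('len',np.linalg.norm(e)/2,'yaw',np.arctan2(e[1],e[0]));yaw=np.arctan2(e[1],e[0])
c=cs.mean(0);o=c-.04*np.array([np.cos(yaw),np.sin(yaw),0]);print('stand o',o)
def tri(us,ut):
    f=lambda p:np.r_[proj('scene',p)-us,proj('top',p)-ut]
    r=least_squares(f,[.5,0,.2]);return r.x,r.fun
print(tri((245,188.7),(265+88/3,145+198/3)),tri((273.7,187.5),(265+165/3,145+197/3)))
E
python3 m.py
```

```text
lid top [0.46074278 0.13270089 0.104     ] scene [0.45893879 0.14366592 0.104     ]
grip [0.53400172 0.08663666 0.097     ] scene [0.54334264 0.08967832 0.097     ]
[[ 0.5888 -0.1411  0.015 ]
 [ 0.5937 -0.2521  0.015 ]
 [ 0.404  -0.2592  0.015 ]
 [ 0.3991 -0.152   0.015 ]]
len 0.18992684984756292 yaw 0.04762956836723948
stand o [ 0.45646667 -0.2030028   0.015     ]
(array([ 0.44683737, -0.20445124,  0.20078884]), array([12.6838228 , -0.28986181, 13.4031608 ,  3.54879949])) (array([ 0.46202926, -0.20121733,  0.21633422]), array([-12.63125437,   0.31287889, -13.46093411,  -3.62699718]))
```

```bash
cat > ov.py <<'E'
from m import *
print(tri((273.7,187.5),(265+88/3,145+198/3)),tri((245,188.7),(265+165/3,145+197/3)))
def fr(x,y,a,P):
    P=np.array(P,float);c,s=np.cos(a),np.sin(a);return np.c_[x+c*P[:,0]-s*P[:,1],y+s*P[:,0]+c*P[:,1],P[:,2]]
th=np.linspace(0,2*np.pi,40)
def lines(pot,cool,st,h):
    L=[]
    L.append(fr(*pot,[[.042*np.cos(t),.042*np.sin(t),.105] for t in th]))
    L.append(fr(*pot,[[0,.05,.097],[.08,.05,.097],[.09,.04,.097],[.09,-.04,.097],[.08,-.05,.097],[0,-.05,.097]]))
    L.append(fr(*pot,[[.09,.014,.097],[.09,.014,.103],[.09,-.014,.103],[.09,-.014,.097]]))
    q=.062;L.append(fr(*cool,[[q,q,.08],[q,-q,.08],[-q,-q,.08],[-q,q,.08],[q,q,.08]]))
    L.append(fr(*st,[[-.055,-.055,.015],[.135,-.055,.015],[.135,.055,.015],[-.055,.055,.015],[-.055,-.055,.015]]))
    for y in(-.03,.03):
        L.append(fr(*st,[[-.023,y,h+.013],[-.011,y,h+.013],[0,y,h],[.011,y,h+.013],[.082,y,h+.013],[.082,-y,h+.013]]))
    return L
def draw(pot,cool,st,h,f,sim,tim,w=((350,160),(130,165),(225,165),(265,140))):
    o=[]
    for k,(n,im) in enumerate((('scene',sim),('top',tim),('scene',sim),('top',tim))):
        x,y=w[k];c=cv2.resize(im[y:y+75,x:x+100],None,fx=4,fy=4,interpolation=cv2.INTER_CUBIC)
        for l in lines(pot,cool,st,h):
            p=np.array([(proj(n,v)-(x,y)+.5)*4-.5 for v in l]);cv2.polylines(c,[(p*8).round().astype(np.int32)],False,(0,0,255),1,cv2.LINE_AA,3)
        o.append(c)
    cv2.imwrite('pics/'+f,np.vstack([np.hstack(o[:2]),np.hstack(o[2:])]))
E
python3 - <<'E'
from ov import *
draw((.460,.138,-.567),(.460,.138,-.22),(.4565,-.203,.048),.205,'o1.png',cv2.imread('pics/s1.png'),cv2.imread('pics/t1.png'))
E
```

```text
lid top [0.46074278 0.13270089 0.104     ] scene [0.45893879 0.14366592 0.104     ]
grip [0.53400172 0.08663666 0.097     ] scene [0.54334264 0.08967832 0.097     ]
[[ 0.5888 -0.1411  0.015 ]
 [ 0.5937 -0.2521  0.015 ]
 [ 0.404  -0.2592  0.015 ]
 [ 0.3991 -0.152   0.015 ]]
len 0.18992684984756292 yaw 0.04762956836723948
stand o [ 0.45646667 -0.2030028   0.015     ]
(array([ 0.44683737, -0.20445124,  0.20078884]), array([12.6838228 , -0.28986181, 13.4031608 ,  3.54879949])) (array([ 0.46202926, -0.20121733,  0.21633422]), array([-12.63125437,   0.31287889, -13.46093411,  -3.62699718]))
(array([ 0.4555012 , -0.17325819,  0.20155437]), array([-0.40222949,  0.01274099, -0.4228577 , -0.12108976])) (array([ 0.45338559, -0.23194291,  0.21553731]), array([ 0.31687197, -0.00503032,  0.33941026,  0.08412359]))
```

View pics/o1.png

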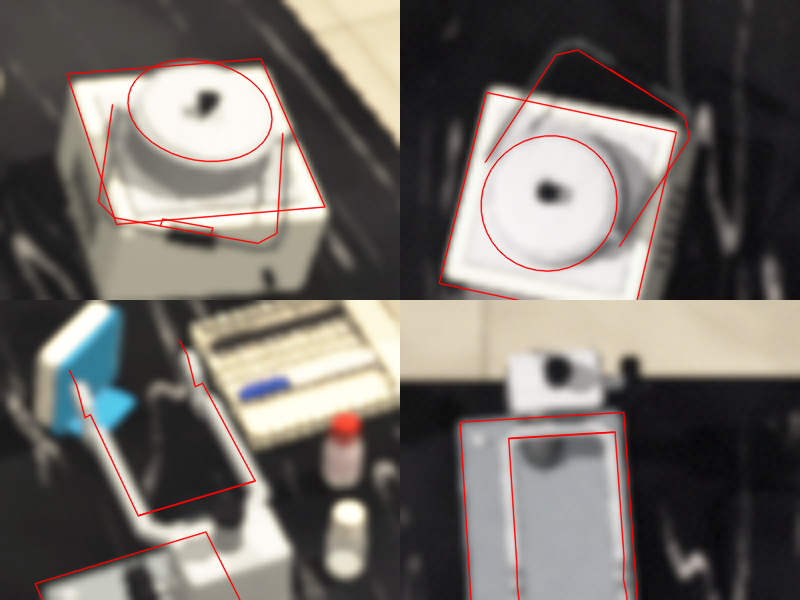

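The overlay confirms the pot, bail and cooler poses to within a few mm, with a small bias in the scene camera. Next I move above the grip and compare the fingers with the bail in the picture.

The manual's scale: shifts go in shares of 0.75 m and turns go in shares of pi rad. Converting my numbers, -46.8 cm / 75 = -0.624, 39.5 cm / 75 = 0.5267, -1.884 rad / 3.1416 = -0.5997.

>>> servo_tool(commands="0.5267 -0.624 -0.04 0 0 -0.5997 0.5;0.5267 -0.624 -0.04 0 0 -0.5997 0.5;0.5267 -0.624 -0.04 0 0 -0.5997 0.5;0.5267 -0.624 -0.04 0 0 -0.5997 0.5;0.5267 -0.624 -0.04 0 0 -0.5997 0.5;0.5267 -0.624 -0.04 0 0 -0.5997 0.5;0.5267 -0.624 -0.04 0 0 -0.5997 0.5;0.5267 -0.624 -0.04 0 0 -0.5997 0.5;0.5267 -0.624 -0.04 0 0 -0.5997 0.5;0.5267 -0.624 -0.04 0 0 -0.5997 0.5;0.5267 -0.624 -0.04 0 0 -0.5997 0.5;0.5267 -0.624 -0.04 0 0 -0.5997 0.5", force=25)

```text
clock: 1.3
tcp_pos: [0.5316, 0.0968, 0.2014]
tcp_rot: [-0.0, 0.857, 0.515, -0.0]
wrist_force: [0.3, 0.8, -0.2]
opening: 0.0428
grip_force: 0.0
```

>>> servo_tool(commands="0 0 0 0 0 0 0.5;0 0 0 0 0 0 0.5;0 0 0 0 0 0 0.5")

```text
clock: 1.6
tcp_pos: [0.5299, 0.0992, 0.2014]
tcp_rot: [-0.001, 0.855, 0.518, -0.001]
wrist_force: [-1.1, 0.8, 0.3]
opening: 0.0426
grip_force: 0.0
```

To row units: -7 cm / 75 = -0.0933, -1.1 cm / 75 = -0.0147, -0.086 rad / 3.1416 = -0.0274.

>>> servo_tool(commands="0.012 -0.0147 -0.04 0 0 -0.0274 0.5;0.012 -0.0147 -0.08 0 0 -0.0274 0.5;0.012 -0.0147 -0.0933 0 0 -0.0274 0.5;0.012 -0.0147 -0.0933 0 0 -0.0274 0.5;0.012 -0.0147 -0.0933 0 0 -0.0274 0.5")

```text
clock: 2.1
tcp_pos: [0.5402, 0.0885, 0.133]
tcp_rot: [0.0, 0.877, 0.481, 0.001]
wrist_force: [0.4, -0.4, -0.2]
opening: 0.0424
grip_force: 0.0
```

```bash
python3 - <<'E'
from h import *
s=snap('scene','s2.png')[:,:,::-1].copy();t=snap('top','t2.png')[:,:,::-1].copy()
st=state();p=st['tcp_pos'];print(p,st['tcp_rot'])
o=[]
for n,im,x,y in(('scene',s,350,150),('top',t,130,140)):
    c=cv2.resize(im[y:y+100,x:x+80],None,fx=5,fy=5,interpolation=cv2.INTER_CUBIC)
    u=(proj(n,p)-(x,y))*5+2;print(n,u);cv2.drawMarker(c,tuple(int(v) for v in u),(0,0,255),0,14,1);o.append(c)
cv2.imwrite('pics/c2.png',np.hstack(o))
E
```

```text
[0.54109976 0.08818348 0.13386427] [8.25603637e-04 8.76879058e-01 4.80707921e-01 1.52671134e-03]
scene [249.97251211 292.28377962]
top [277.02843536 204.69602007]
```

View pics/c2.png

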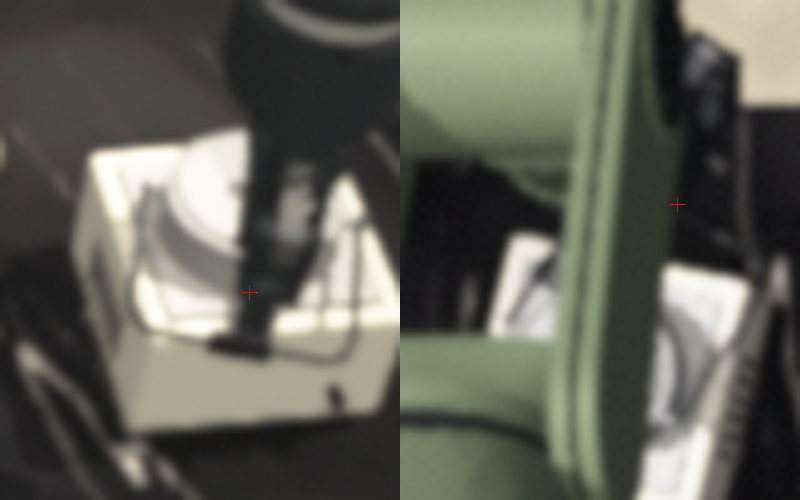

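```bash
python3 - <<'E'
from h import *
u=lambda p:((proj('scene',p)-(350,150))*5+2).round()
p=np.array([.5411,.0882,.138]);d=np.array([np.cos(.567),-np.sin(.567),0]);w=np.array([np.sin(.567),np.cos(.567),0])*.011
for k in(-.036,-.021,.021,.036):print(k,u(p+k*d-w),u(p+k*d+w))
print(u([.539,.088,.097]))
im=cv2.imread('pics/s2.png')[150:250,370:430]
g=cv2.convertScaleAbs(np.clip(im.astype(float)*3,0,255))
cv2.imwrite('pics/c3.png',cv2.resize(g,None,fx=6,fy=6,interpolation=cv2.INTER_CUBIC))
E
```

```text
-0.036 [233. 223.] [283. 232.]
-0.021 [230. 247.] [280. 256.]
0.021 [223. 317.] [274. 326.]
0.036 [220. 343.] [272. 352.]
[232. 343.]
```

View pics/c3.png

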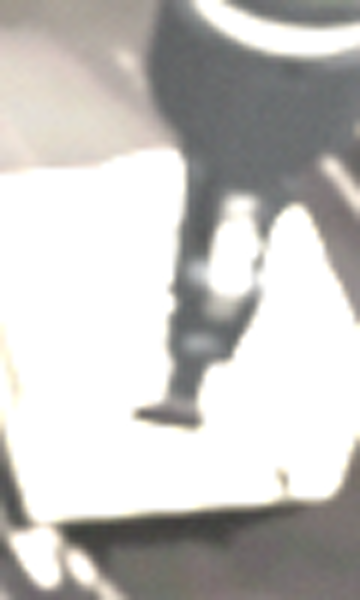

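The front finger's tip is at about scene (401,217), where it was predicted to within about 1 px. The sleeve at (398,219) matches the estimate of (0.539, 0.088), so I descend and grip.

To row units: -4.5 cm / 75 = -0.06, -4 cm / 75 = -0.0533.

>>> servo_tool(commands="-0.0027 0.0013 -0.0267 0 0 0 0.5;-0.0027 0.0013 -0.0533 0 0 0 0.5;-0.0027 0.0013 -0.06 0 0 0 0.5;-0.0027 0.0013 -0.06 0 0 0 0.5;-0.0027 0.0013 -0.06 0 0 0 0;-0.0027 0.0013 -0.06 0 0 0 0;-0.0027 0.0013 -0.06 0 0 0 0;-0.0027 0.0013 -0.06 0 0 0 0;-0.0027 0.0013 -0.06 0 0 0 0", force=20)

```text
clock: 3.1
tcp_pos: [0.5393, 0.0884, 0.0882]
tcp_rot: [0.001, 0.877, 0.48, 0.001]
wrist_force: [0.9, -1.0, 3.6]
opening: 0.0109
grip_force: 21.7
```

To row units: 6.36 cm / 75 = 0.0848, 5.48 cm / 75 = 0.0731.

>>> servo_tool(commands="-0.0009 0.0005 0.0157 0 0 0 0;-0.0035 0.0023 0.0311 0 0 0 0;-0.0077 0.0049 0.0459 0 0 0 0;-0.0136 0.0087 0.06 0 0 0 0;-0.0209 0.0133 0.0731 0 0 0 0;-0.0296 0.0189 0.0848 0 0 0 0;-0.0296 0.0189 0.0848 0 0 0 0")

```text
clock: 3.8
tcp_pos: [0.5178, 0.1029, 0.1541]
tcp_rot: [0.002, 0.877, 0.481, 0.003]
wrist_force: [5.3, -3.8, 5.4]
opening: 0.0111
grip_force: 20.1
```

To row units: -5.26 cm / 75 = -0.0701, -4.27 cm / 75 = -0.0569.

>>> servo_tool(commands="-0.0087 0.0056 0.0113 0 0 0 0;-0.0196 0.0125 0.02 0 0 0 0;-0.0315 0.02 0.0273 0 0 0 0;-0.044 0.028 0.0324 0 0 0 0;-0.0569 0.0363 0.0355 0 0 0 0;-0.0701 0.0447 0.0365 0 0 0 0;-0.0701 0.0447 0.0365 0 0 0 0;-0.0701 0.0447 0.0365 0 0 0 0;-0.0701 0.0447 0.0365 0 0 0 0")

```text
clock: 4.7
tcp_pos: [0.4627, 0.1369, 0.1799]
tcp_rot: [-0.0, 0.877, 0.48, 0.0]
wrist_force: [-0.8, -1.7, 9.6]
opening: 0.011
grip_force: 21.7
```

```bash
python3 - <<'E'
from h import *
s=snap('scene','s3.png');t=snap('top','t3.png');st=state();print(st['tcp_pos'],st['tcp_rot'],st['wrist_force'],st['wrist_torque'])
s,t=[cv2.convertScaleAbs(a[:,:,::-1],alpha=1.5) for a in(s,t)]
cv2.imwrite('pics/c4.png',np.hstack([cv2.resize(s[130:250,340:440],None,fx=4,fy=4),cv2.resize(t[140:260,110:210],None,fx=4,fy=4)]))
E
```

```text
[0.46277409 0.13688865 0.17986422] [-4.48006733e-04  8.77078970e-01  4.80345974e-01  1.57509422e-04] [-1.80761311 -1.68829633 10.6863663 ] [-0.13941684  0.24054553  0.06332075]
```

View pics/c4.png

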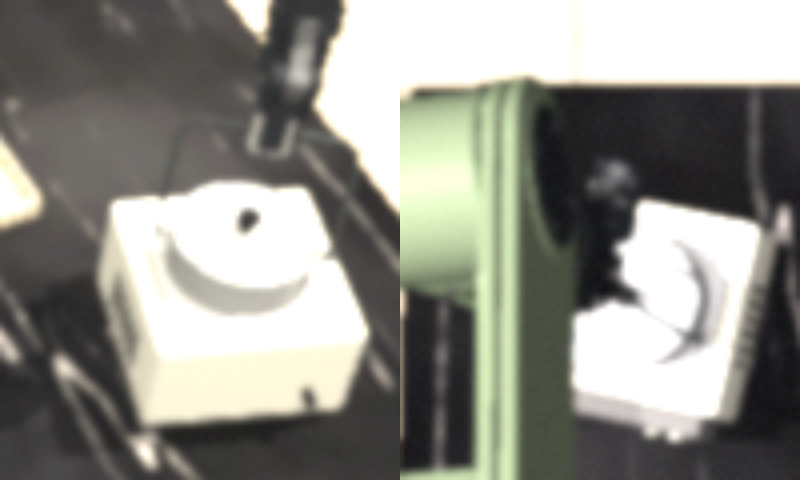

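The picture shows the bail upright between the fingers, with its crown at crop (270,130), and the pot still in the well. I grip harder and lift.

To row units: 4 cm / 75 = 0.0533, 3.5 cm / 75 = 0.0467.

>>> servo_tool(commands="0 0 0.0013 0 0 0 0;0 0 0.0027 0 0 0 0;0 0 0.0067 0 0 0 0;0 0 0.0133 0 0 0 0;0 0 0.02 0 0 0 0;0 0 0.0267 0 0 0 0;0 0 0.0333 0 0 0 0;0 0 0.04 0 0 0 0;0 0 0.0467 0 0 0 0;0 0 0.0533 0 0 0 0", force=45)

```text
clock: 5.8
tcp_pos: [0.4631, 0.1363, 0.2184]
tcp_rot: [-0.0, 0.877, 0.48, 0.0]
wrist_force: [0.6, 0.8, -4.3]
opening: 0.01
grip_force: 43.9
```

To row units: 4 cm / 75 = 0.0533, 3.6 cm / 75 = 0.048.

>>> servo_tool(commands="0 0 0.008 0 0 0 0;0 0 0.016 0 0 0 0;0 0 0.024 0 0 0 0;0 0 0.032 0 0 0 0;0 0 0.04 0 0 0 0;0 0 0.048 0 0 0 0;0 0 0.0533 0 0 0 0;0 0 0.0533 0 0 0 0;0 0 0.0533 0 0 0 0;0 0 0.0533 0 0 0 0")

```text
clock: 6.8
tcp_pos: [0.4628, 0.1363, 0.2575]
tcp_rot: [-0.0, 0.877, 0.48, -0.0]
wrist_force: [0.1, -0.7, -4.3]
opening: 0.0101
grip_force: 43.9
```

```bash
python3 - <<'E'
from h import *
s=snap('scene','s4.png');st=state();print(st['tcp_pos'],st['tcp_rot'],st['wrist_force'],st['wrist_torque'],st['opening'],st['grip_force'])
s=cv2.convertScaleAbs(s[:,:,::-1],alpha=1.5)
cv2.imwrite('pics/c5.png',cv2.resize(s[100:250,330:450],None,fx=4,fy=4))
E
```

```text
[0.46281697 0.13628554 0.25748579] [-1.93306739e-04  8.77160702e-01  4.80196720e-01 -4.18516469e-04] [-0.15892336 -0.02433094 -4.19711492] [-0.02337916  0.02234634  0.04675577] 0.009899255333076763 43.92579674720764
```

View pics/c5.png

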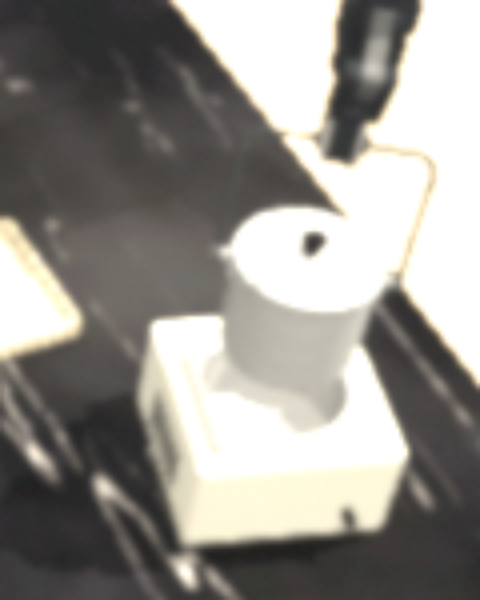

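The pot hangs level and clear at about 0.44 kg. Next I carry it to a point 110 mm in front of the notches and turn it to the stand's yaw.

To row units: -25.8 cm / 75 = -0.344, -23.4 cm / 75 = -0.312, 0.463 rad / 3.1416 = 0.1474.

>>> servo_tool(commands="-0.0027 -0.0093 0 0 0 0.0038 0;-0.0093 -0.028 0.0013 0 0 0.0118 0;-0.0187 -0.0547 0.0013 0 0 0.0236 0;-0.0293 -0.0867 0.0027 0 0 0.0372 0;-0.04 -0.1187 0.0027 0 0 0.0509 0;-0.052 -0.152 0.0027 0 0 0.0649 0;-0.0627 -0.184 0.0027 0 0 0.0786 0;-0.0733 -0.216 0.0027 0 0 0.0923 0;-0.084 -0.248 0.0027 0 0 0.106 0;-0.0947 -0.28 0.0027 0 0 0.1197 0;-0.1067 -0.312 0.0027 0 0 0.1337 0;-0.1173 -0.344 0.0027 0 0 0.1474 0")

```text
clock: 8.05
tcp_pos: [0.3741, -0.1228, 0.2599]
tcp_rot: [0.0, 0.743, 0.669, -0.0]
wrist_force: [0.1, 0.4, -4.1]
opening: 0.0099
grip_force: 43.9
```

To row units: -8.6 cm / 75 = -0.1147, -8.3 cm / 75 = -0.1107, 0.154 rad / 3.1416 = 0.049.

>>> servo_tool(commands="-0.0107 -0.032 0 0 0 0.0137 0;-0.02 -0.06 0 0 0 0.0255 0;-0.028 -0.0827 0 0 0 0.0353 0;-0.0347 -0.1013 0 0 0 0.0433 0;-0.0373 -0.1107 0 0 0 0.0471 0;-0.0387 -0.1147 0 0 0 0.049 0;-0.0387 -0.1147 0 0 0 0.049 0;-0.0387 -0.1147 0 0 0 0.049 0;-0.0387 -0.1147 0 0 0 0.049 0;-0.0387 -0.1147 0 0 0 0.049 0")

```text
clock: 9.05
tcp_pos: [0.3463, -0.2072, 0.2599]
tcp_rot: [0.0, 0.69, 0.724, 0.0]
wrist_force: [0.4, -0.4, -4.6]
opening: 0.0106
grip_force: 43.9
```

```bash
python3 - <<'E'
from h import *
s=snap('scene','s5.png')[:,:,::-1].copy();t=snap('top','t5.png')[:,:,::-1].copy();st=state();print(st['tcp_pos'],st['tcp_rot'],st['wrist_force'],st['opening'])
o=[]
p=st['tcp_pos']+[0,0,.009]
for n,a,x,y in(('scene',s,215,110),('top',t,260,140)):
    c=cv2.resize(a[y:y+150,x:x+100],None,fx=4,fy=4,interpolation=cv2.INTER_CUBIC)
    for dy in(-.04,.04):
        u=(proj(n,p+[-dy*.048,dy,0])-(x,y))*4;cv2.drawMarker(c,tuple(int(v) for v in u),(0,0,255),0,10,1)
    for h in(.2,.21):
      for yy in(-.03,.03):
        u=(proj(n,np.array([.4555-.048*yy,-.203+yy,h]))-(x,y))*4;cv2.circle(c,tuple(int(v) for v in u),3,(0,255,0) if h==.2 else (255,0,0),1)
    o.append(c)
cv2.imwrite('pics/c6.png',cv2.convertScaleAbs(np.hstack(o),alpha=1.3))
E
```

```text
[ 0.34626743 -0.20738225  0.25995324] [2.91896466e-05 6.89683924e-01 7.24110546e-01 2.41297986e-05] [ 0.50087182  0.24220372 -4.20855519] 0.009960349418239891
```

View pics/c6.png

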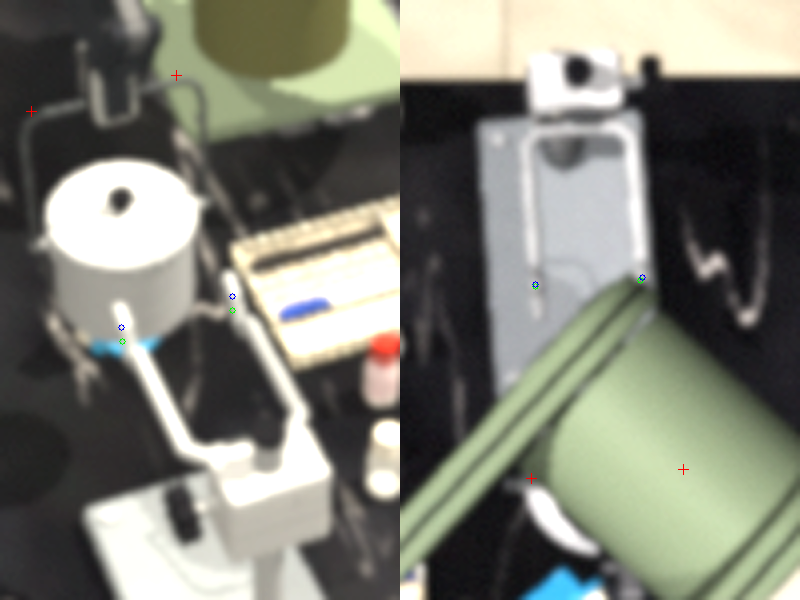

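The bail is centred in the gripper, and the fork notches come out at h ≈ 0.205 m. The crown and pot window clears the prongs, so I thread forward over the notches.

To row units: 10.9 cm / 75 = 0.1453, 10.6 cm / 75 = 0.1413.

>>> servo_tool(commands="0.004 0 0 0 0 0 0;0.0133 0 0 0 0 0 0;0.0267 0.0013 0 0 0 0 0;0.0427 0.0013 0 0 0 0 0;0.0587 0.0027 0 0 0 0 0;0.0747 0.0027 0 0 0 0 0;0.0907 0.004 0 0 0 0 0;0.1067 0.004 0 0 0 0 0;0.1213 0.0053 0 0 0 0 0;0.1333 0.0053 0 0 0 0 0;0.1413 0.0053 0 0 0 0 0;0.1453 0.0053 0 0 0 0 0")

```text
clock: 10.35
tcp_pos: [0.4556, -0.2037, 0.2599]
tcp_rot: [-0.0, 0.69, 0.724, -0.0]
wrist_force: [-1.0, -0.2, -3.7]
opening: 0.0099
grip_force: 43.9
```

To row units: -2.4 cm / 75 = -0.032, -2.3 cm / 75 = -0.0307.

>>> servo_tool(commands="0 0 -0.0027 0 0 0 0;0 0 -0.008 0 0 0 0;0 0 -0.0133 0 0 0 0;0 0 -0.0187 0 0 0 0;0 0 -0.024 0 0 0 0;0 0 -0.028 0 0 0 0;0 0 -0.0307 0 0 0 0;0 0 -0.032 0 0 0 0;0 0 -0.032 0 0 0 0;0 0 -0.032 0 0 0 0;0 0 -0.032 0 0 0 0")

```text
clock: 11.45
tcp_pos: [0.4553, -0.2038, 0.2362]
tcp_rot: [0.0, 0.69, 0.724, 0.0]
wrist_force: [-0.2, 0.3, -3.7]
opening: 0.01
grip_force: 43.9
```

```bash
python3 - <<'E'
from h import *
s=snap('scene','s6.png')[:,:,::-1].copy();t=snap('top','t6.png')[:,:,::-1].copy();st=state();print(st['tcp_pos'],st['tcp_rot'],st['wrist_force'],st['opening'])
c=cv2.resize(s[130:230,220:320],None,fx=6,fy=6,interpolation=cv2.INTER_CUBIC)
cv2.imwrite('pics/c7.png',cv2.convertScaleAbs(c,alpha=1.3))
E
```

```text
[ 0.45523912 -0.20373458  0.23612674] [1.91061884e-04 6.89918101e-01 7.23887405e-01 3.33501646e-05] [ 0.26630728  0.33087059 -3.63319657] 0.00987020284121408
```

View pics/c7.png

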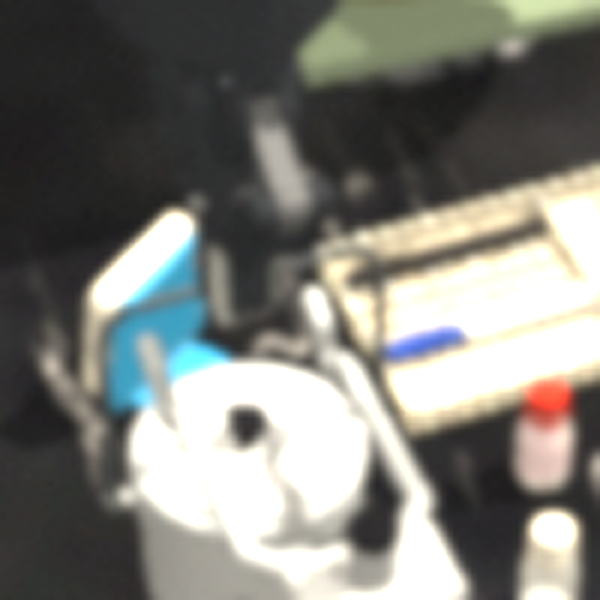

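Crown is over the V-notches and roughly 35 mm above them. I lower in small steps and watch the vertical force.

To row units: -1.4 cm / 75 = -0.0187, -1.3 cm / 75 = -0.0173.

>>> servo_tool(commands="0 0 -0.0027 0 0 0 0;0 0 -0.0053 0 0 0 0;0 0 -0.008 0 0 0 0;0 0 -0.0107 0 0 0 0;0 0 -0.0133 0 0 0 0;0 0 -0.016 0 0 0 0;0 0 -0.0173 0 0 0 0;0 0 -0.0187 0 0 0 0;0 0 -0.0187 0 0 0 0;0 0 -0.0187 0 0 0 0")

```text
clock: 12.55
tcp_pos: [0.4552, -0.2037, 0.222]
tcp_rot: [0.0, 0.69, 0.724, 0.0]
wrist_force: [-0.4, -0.3, -4.2]
opening: 0.0102
grip_force: 43.9
```

To row units: -0.6 cm / 75 = -0.008, -0.5 cm / 75 = -0.0067.

>>> servo_tool(commands="0 0 -0.0013 0 0 0 0;0 0 -0.0027 0 0 0 0;0 0 -0.004 0 0 0 0;0 0 -0.0053 0 0 0 0;0 0 -0.0067 0 0 0 0;0 0 -0.008 0 0 0 0;0 0 -0.008 0 0 0 0;0 0 -0.008 0 0 0 0")

```text
clock: 13.35
tcp_pos: [0.4551, -0.2037, 0.2159]
tcp_rot: [-0.0, 0.69, 0.724, -0.0]
wrist_force: [-0.1, -0.3, -3.7]
opening: 0.0098
grip_force: 43.9
```

To row units: -0.3 cm / 75 = -0.004, -0.2 cm / 75 = -0.0027.

>>> servo_tool(commands="0 0 -0.0013 0 0 0 0;0 0 -0.0027 0 0 0 0;0 0 -0.004 0 0 0 0;0 0 -0.004 0 0 0 0;0 0 -0.004 0 0 0 0;0 0 -0.004 0 0 0 0")

```text
clock: 13.95
tcp_pos: [0.4551, -0.2037, 0.213]
tcp_rot: [0.0, 0.69, 0.724, -0.0]
wrist_force: [-0.5, 0.5, -3.9]
opening: 0.0098
grip_force: 43.9
```

To row units: -0.3 cm / 75 = -0.004, -0.2 cm / 75 = -0.0027.

>>> servo_tool(commands="0 0 -0.0013 0 0 0 0;0 0 -0.0027 0 0 0 0;0 0 -0.004 0 0 0 0;0 0 -0.004 0 0 0 0;0 0 -0.004 0 0 0 0;0 0 -0.004 0 0 0 0")

```text
clock: 14.55
tcp_pos: [0.4552, -0.2037, 0.21]
tcp_rot: [0.0, 0.69, 0.724, 0.0]
wrist_force: [0.1, -0.9, -3.5]
opening: 0.0098
grip_force: 43.9
```

To row units: -0.2 cm / 75 = -0.0027, -0.15 cm / 75 = -0.002.

>>> servo_tool(commands="0 0 -0.0007 0 0 0 0;0 0 -0.0013 0 0 0 0;0 0 -0.002 0 0 0 0;0 0 -0.0027 0 0 0 0;0 0 -0.0027 0 0 0 0;0 0 -0.0027 0 0 0 0;0 0 -0.0027 0 0 0 0")

```text
clock: 15.25
tcp_pos: [0.4551, -0.2037, 0.2079]
tcp_rot: [-0.0, 0.69, 0.724, -0.0]
wrist_force: [-0.5, 0.8, -3.6]
opening: 0.0099
grip_force: 43.9
```

To row units: -0.2 cm / 75 = -0.0027, -0.15 cm / 75 = -0.002.

>>> servo_tool(commands="0 0 -0.0007 0 0 0 0;0 0 -0.0013 0 0 0 0;0 0 -0.002 0 0 0 0;0 0 -0.0027 0 0 0 0;0 0 -0.0027 0 0 0 0;0 0 -0.0027 0 0 0 0;0 0 -0.0027 0 0 0 0")

```text
clock: 15.95
tcp_pos: [0.4551, -0.2037, 0.206]
tcp_rot: [0.0, 0.69, 0.724, 0.0]
wrist_force: [-0.4, 0.0, -4.1]
opening: 0.01
grip_force: 43.9
```

To row units: -0.2 cm / 75 = -0.0027, -0.15 cm / 75 = -0.002.

>>> servo_tool(commands="0 0 -0.0007 0 0 0 0;0 0 -0.0013 0 0 0 0;0 0 -0.002 0 0 0 0;0 0 -0.0027 0 0 0 0;0 0 -0.0027 0 0 0 0;0 0 -0.0027 0 0 0 0;0 0 -0.0027 0 0 0 0")

```text
clock: 16.65
tcp_pos: [0.4551, -0.2037, 0.2039]
tcp_rot: [-0.0, 0.69, 0.724, 0.0]
wrist_force: [-0.0, -0.2, -4.4]
opening: 0.0101
grip_force: 43.9
```

To row units: -0.2 cm / 75 = -0.0027, -0.15 cm / 75 = -0.002.

>>> servo_tool(commands="0 0 -0.0007 0 0 0 0;0 0 -0.0013 0 0 0 0;0 0 -0.002 0 0 0 0;0 0 -0.0027 0 0 0 0;0 0 -0.0027 0 0 0 0;0 0 -0.0027 0 0 0 0;0 0 -0.0027 0 0 0 0")

```text
clock: 17.35
tcp_pos: [0.4551, -0.2037, 0.202]
tcp_rot: [0.0, 0.69, 0.724, 0.0]
wrist_force: [-0.7, -0.5, -3.9]
opening: 0.01
grip_force: 43.9
```

To row units: -0.2 cm / 75 = -0.0027, -0.15 cm / 75 = -0.002.

>>> servo_tool(commands="0 0 -0.0007 0 0 0 0;0 0 -0.0013 0 0 0 0;0 0 -0.002 0 0 0 0;0 0 -0.0027 0 0 0 0;0 0 -0.0027 0 0 0 0;0 0 -0.0027 0 0 0 0;0 0 -0.0027 0 0 0 0")

```text
clock: 18.05
tcp_pos: [0.4551, -0.2037, 0.1999]
tcp_rot: [0.0, 0.69, 0.724, 0.0]
wrist_force: [-0.6, -0.9, -4.2]
opening: 0.0104
grip_force: 43.9
```

To row units: -0.2 cm / 75 = -0.0027, -0.15 cm / 75 = -0.002.

>>> servo_tool(commands="0 0 -0.0007 0 0 0 0;0 0 -0.0013 0 0 0 0;0 0 -0.002 0 0 0 0;0 0 -0.0027 0 0 0 0;0 0 -0.0027 0 0 0 0;0 0 -0.0027 0 0 0 0;0 0 -0.0027 0 0 0 0")

```text
clock: 18.75
tcp_pos: [0.4552, -0.2037, 0.198]
tcp_rot: [0.0, 0.69, 0.724, 0.0]
wrist_force: [-0.3, -1.4, -3.8]
opening: 0.01
grip_force: 44.0
```

To row units: -0.2 cm / 75 = -0.0027, -0.15 cm / 75 = -0.002.

>>> servo_tool(commands="0 0 -0.0007 0 0 0 0;0 0 -0.0013 0 0 0 0;0 0 -0.002 0 0 0 0;0 0 -0.0027 0 0 0 0;0 0 -0.0027 0 0 0 0;0 0 -0.0027 0 0 0 0;0 0 -0.0027 0 0 0 0")

```text
clock: 19.45
tcp_pos: [0.4556, -0.2038, 0.1962]
tcp_rot: [0.001, 0.69, 0.724, 0.0]
wrist_force: [2.9, -0.4, -1.8]
opening: 0.0098
grip_force: 44.1
```

Contact: the fork pushes the crown to +x with 2.9 N, so it's on the front flank of the notch. I shift in +x.

To row units: 0.2 cm / 75 = 0.0027, 0.15 cm / 75 = 0.002.

>>> servo_tool(commands="0.0007 0 0 0 0 0 0;0.0013 0 0 0 0 0 0;0.002 0 0 0 0 0 0;0.0027 0 0 0 0 0 0;0.0027 0 0 0 0 0 0;0.0027 0 0 0 0 0 0;0.0027 0 0 0 0 0 0")

```text
clock: 20.15
tcp_pos: [0.4568, -0.2035, 0.1956]
tcp_rot: [-0.0, 0.69, 0.724, -0.0]
wrist_force: [0.4, -0.1, -2.9]
opening: 0.0102
grip_force: 43.9
```

To row units: -0.1 cm / 75 = -0.0013, -0.05 cm / 75 = -0.0007.

>>> servo_tool(commands="0 0 -0.0007 0 0 0 0;0 0 -0.0013 0 0 0 0;0 0 -0.0013 0 0 0 0;0 0 -0.0013 0 0 0 0")

```text
clock: 20.55
tcp_pos: [0.4571, -0.2037, 0.1949]
tcp_rot: [0.0, 0.69, 0.724, -0.0]
wrist_force: [0.4, -0.1, -4.5]
opening: 0.01
grip_force: 43.9
```

To row units: -0.15 cm / 75 = -0.002, -0.1 cm / 75 = -0.0013.

>>> servo_tool(commands="0 0 -0.0007 0 0 0 0;0 0 -0.0013 0 0 0 0;0 0 -0.002 0 0 0 0;0 0 -0.002 0 0 0 0;0 0 -0.002 0 0 0 0;0 0 -0.002 0 0 0 0")

```text
clock: 21.15
tcp_pos: [0.4574, -0.2038, 0.1936]
tcp_rot: [0.0, 0.69, 0.724, 0.0]
wrist_force: [1.9, -0.4, -3.1]
opening: 0.01
grip_force: 44.1
```

To row units: 0.3 cm / 75 = 0.004, 0.2 cm / 75 = 0.0027.

>>> servo_tool(commands="0.0013 0 0 0 0 0 0;0.0027 0 0 0 0 0 0;0.004 0 0 0 0 0 0;0.004 0 0 0 0 0 0;0.004 0 0 0 0 0 0;0.004 0 0 0 0 0 0")

```text
clock: 21.75
tcp_pos: [0.46, -0.2036, 0.1933]
tcp_rot: [-0.0, 0.69, 0.724, -0.0]
wrist_force: [0.0, -0.2, -3.7]
opening: 0.0099
grip_force: 43.9
```

>>> servo_tool(commands="0 0 -0.0007 0 0 0 0;0 0 -0.0013 0 0 0 0;0 0 -0.002 0 0 0 0;0 0 -0.0027 0 0 0 0;0 0 -0.0027 0 0 0 0;0 0 -0.0027 0 0 0 0")

```text
clock: 22.35
tcp_pos: [0.46, -0.2037, 0.1915]
tcp_rot: [-0.0, 0.69, 0.724, -0.0]
wrist_force: [-1.2, 0.0, -3.0]
opening: 0.0099
grip_force: 44.0
```

To row units: -0.1 cm / 75 = -0.0013, -0.05 cm / 75 = -0.0007.

>>> servo_tool(commands="0 0 -0.0007 0 0 0 0;0 0 -0.0013 0 0 0 0;0 0 -0.0013 0 0 0 0;0 0 -0.0013 0 0 0 0;0 0 -0.0013 0 0 0 0")

```text
clock: 22.85
tcp_pos: [0.46, -0.2037, 0.1905]
tcp_rot: [-0.0, 0.69, 0.724, -0.0]
wrist_force: [-2.8, 0.1, -0.4]
opening: 0.0097
grip_force: 44.1
```

To row units: -0.1 cm / 75 = -0.0013, -0.05 cm / 75 = -0.0007.

>>> servo_tool(commands="-0.0007 0 0 0 0 0 0;-0.0013 0 0 0 0 0 0;-0.0013 0 0 0 0 0 0;-0.0013 0 0 0 0 0 0;-0.0013 0 0 0 0 0 0")

```text
clock: 23.35
tcp_pos: [0.4595, -0.2038, 0.1906]
tcp_rot: [0.0, 0.69, 0.724, 0.0]
wrist_force: [0.6, 0.6, -1.7]
opening: 0.0096
grip_force: 44.1
```

```bash
python3 -c "
from h import *
for i in range(3):
    snapshot('top');s=state();print(s['wrist_force'],s['wrist_torque'],s['tcp_pos'])"
```

```text
[ 0.34946254 -0.58763087 -2.27307778] [ 0.02243024 -0.08756768  0.01175809] [ 0.45946393 -0.20376429  0.19058107]
[ 0.05292806  0.1978751  -2.13166702] [ 0.01445425 -0.1537106   0.00553896] [ 0.45945704 -0.20379008  0.19056178]
[ 0.29012442  0.57487596 -2.43655297] [ 0.00835838 -0.06328054  0.03864543] [ 0.45943035 -0.20377451  0.19056514]
```

To row units: -0.06 cm / 75 = -0.0008, -0.03 cm / 75 = -0.0004.

>>> servo_tool(commands="0 0 -0.0004 0 0 0 0;0 0 -0.0008 0 0 0 0;0 0 -0.0008 0 0 0 0;0 0 -0.0008 0 0 0 0;0 0 -0.0008 0 0 0 0")

```text
clock: 24.0
tcp_pos: [0.4594, -0.2038, 0.19]
tcp_rot: [0.0, 0.69, 0.724, 0.0]
wrist_force: [0.4, 0.9, -1.3]
opening: 0.0096
grip_force: 44.1
```

```bash
python3 -c "
from h import *
F=[]
for i in range(6):
    snapshot('top');s=state();F.append(s['wrist_force'])
print(np.mean(F,0),s['tcp_pos'])"
```

```text
[ 1.54595332  0.2680194  -0.54465565] [ 0.4593379  -0.203765    0.18995534]
```

>>> servo_tool(commands="0 0 0 0 0 0 0;0 0 0 0 0 0 0;0 0 0 0 0 0 0.15;0 0 0 0 0 0 0.2;0 0 0 0 0 0 0.3;0 0 0 0 0 0 0.4;0 0 0 0 0 0 0.5;0 0 0 0 0 0 0.5;0 0 0 0 0 0 0.5", force=20)

```text
clock: 25.2
tcp_pos: [0.4591, -0.2037, 0.1898]
tcp_rot: [-0.0, 0.69, 0.724, -0.0]
wrist_force: [-0.1, 0.2, 0.3]
opening: 0.0427
grip_force: 0.0
```

```bash
python3 - <<'E'
from h import *
snap('top','t7.png');s=snap('scene','s7.png')[:,:,::-1];st=state();print(st['tcp_pos'],st['wrist_force'],st['opening'],st['grip_force'])
E
```

```text
[ 0.45911678 -0.20369987  0.18983548] [-0.06559366  0.22011999  0.30983942] 0.04274990284892289 0.0
```

To row units: 13 cm / 75 = 0.1733, 11 cm / 75 = 0.1467.

>>> servo_tool(commands="0 0 0.004 0 0 0 0.5;0 0 0.012 0 0 0 0.5;0 0 0.024 0 0 0 0.5;0 0 0.04 0 0 0 0.5;0 0 0.0667 0 0 0 0.5;0 0 0.1067 0 0 0 0.5;0 0 0.1467 0 0 0 0.5;0 0 0.1733 0 0 0 0.5;0 0 0.1733 0 0 0 0.5;0 0 0.1733 0 0 0 0.5")

```text
clock: 26.3
tcp_pos: [0.4592, -0.2037, 0.3203]
tcp_rot: [0.001, 0.69, 0.724, 0.0]
wrist_force: [-0.1, -0.5, -0.7]
opening: 0.043
grip_force: 0.0
```

```bash
python3 - <<'E'
from h import *
a=snap('scene','s8.png')[:,:,::-1].astype(int)
st=state();print(st['tcp_pos'],st['wrist_force'])
for _ in range(8): b=snapshot('scene')[:,:,::-1].astype(int)
print('motion',np.abs(a-b)[140:260,225:325].max())
cv2.imwrite('pics/c8.png',cv2.convertScaleAbs(cv2.resize(b[140:260,220:330].astype(np.uint8),None,fx=5,fy=5,interpolation=cv2.INTER_CUBIC),alpha=1.2))
E
```

```text
[ 0.45865228 -0.20337521  0.31903966] [-0.16558481  0.29856173 -0.81540818]
motion 19
```

View pics/c8.png

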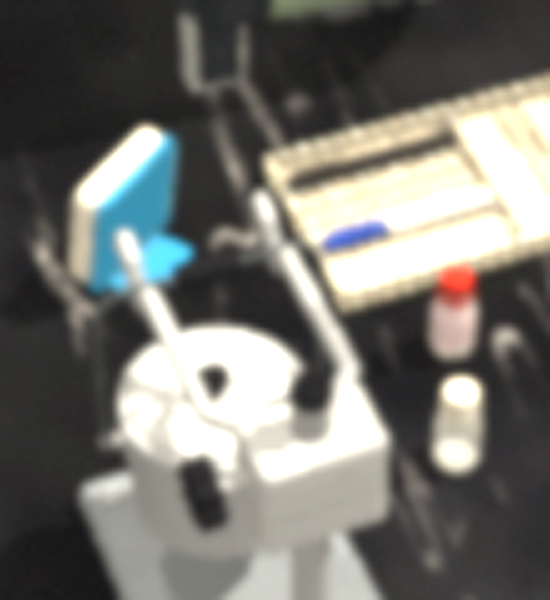

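The pot hangs upright with the crown in both notches at crop (145,280) to (275,248), and the gripper is well clear. I let it settle briefly and hand in.

>>> servo_tool(commands="0 0 0 0 0 0 0.5;0 0 0 0 0 0 0.5;0 0 0 0 0 0 0.5;0 0 0 0 0 0 0.5;0 0 0 0 0 0 0.5;0 0 0 0 0 0 0.5;0 0 0 0 0 0 0.5;0 0 0 0 0 0 0.5;0 0 0 0 0 0 0.5;0 0 0 0 0 0 0.5;0 0 0 0 0 0 0.5;0 0 0 0 0 0 0.5")

```text
clock: 27.95
tcp_pos: [0.4591, -0.2037, 0.3198]
tcp_rot: [-0.0, 0.69, 0.724, -0.0]
wrist_force: [-0.3, -0.2, -0.2]
opening: 0.0428
grip_force: 0.0
```

>>> servo_tool(commands="0 0 0 0 0 0 0.5;0 0 0 0 0 0 0.5;0 0 0 0 0 0 0.5;0 0 0 0 0 0 0.5;0 0 0 0 0 0 0.5;0 0 0 0 0 0 0.5;0 0 0 0 0 0 0.5;0 0 0 0 0 0 0.5;0 0 0 0 0 0 0.5;0 0 0 0 0 0 0.5;0 0 0 0 0 0 0.5;0 0 0 0 0 0 0.5")

```text
clock: 29.15
tcp_pos: [0.4591, -0.2037, 0.3199]
tcp_rot: [0.0, 0.69, 0.724, -0.0]
wrist_force: [0.7, -0.4, -0.5]
opening: 0.0425
grip_force: 0.0
```

```bash
python3 -c "
from h import *
a=snapshot('scene').astype(int)
for _ in range(6): b=snapshot('scene').astype(int)
print(np.abs(a-b)[160:260,225:325].max())
print(hand_in())"
```

```text
3
the job is handed in; nothing more can be done
None
```

The pot (about 0.43 kg by the wrist force) hangs still on the fork with the bail in both notches, the gripper is clear, and the job was handed in at about 29.5 s; no verdict was returned.

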